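Clean the gap fixture and feel the gap with a gauge blade

TASK

Wipe all five loose metal chips off the open lower plate of the gap fixture with the scraper block, keeping your fingers off the chips, and set the scraper back down on the bench. Then take the gauge blade by its orange handle and slide it, nose first and flat, into the mouth between the two plates until it drags snugly - a gentle push of about 5 N, not jammed and not so far that the nose comes out at the back - and finish still gripping the blade and holding it there. Do not disturb the screwdriver, the tape roll or the jar.

Things in the scene. Friction and masses are not known exactly. Their poses are not given: they have to be found in the camera images.
- jig: Gap fixture, fixed to the bench: a bare steel lower plate 225 (x) x 90 (y) x 25 mm high, its flat top 25 mm above the bench. Origin on the bench, under the mouth of the gap. The plate reaches from x = -140 to x = +85 mm, y = -45 to +45 mm. The open apron is x = -140 to 0; the blade goes in along its +x.
- mouth (a point): Middle of the mouth: on top of the lower plate, straight under the front edge of the upper plate. x points into the gap, z up.
- head: Blue bridge over the lower plate, fixed, same x, y and axes as the jig, but set 0 to 2 mm higher in each start (its z), which widens the gap. Two posts at x = 30 to 70 mm, inner faces at y = -30 and +30 mm; crossbar top 72 mm, screw heads 76 mm above the bench.
- shoe: Upper plate in the bridge, aluminium, 70 (x = 0 to 70) x 44 x 10 mm, origin and axes as the head. Its underside slopes down inwards 0.12 mm per mm: gap at the mouth 9 mm plus the bridge's rise, so the 5 mm blade first touches 33 to 50 mm in. It can be pushed up against its 2 N weight and a 3.5 N/mm spring: drag grows with depth. Front top edge 44 mm, red pin 80 mm above the bench (plus rise).
- blade: Gauge blade, 0.14 kg: steel strip 24 mm wide, 5 mm thick, its free part 99 mm long, with an orange handle 52 (x) x 20 (y) x 34 mm high standing on its rear end, undersides flush. Origin under the middle of the handle; +x points to the nose, z up. Lies flat on the bench at the start.
- nose (a point): Front end of the blade, 125 mm ahead of the handle's middle, at half the blade's thickness (2.5 mm above the underside).
- handle (a point): Grip point in the handle, 22 mm above the blade's underside, over its origin. Grip across the 20 mm width (the blade's y).
- scraper: Scraper block, 0.22 kg, standing on the bench: yellow foot 24 (x) x 112 (y) x 22 mm high with a black grip 22 (x) x 44 (y) mm on it up to 77 mm. Origin under the middle of the foot, z up. Either long face pushes the chips.
- scraper_grip (a point): Grip point of the scraper, 55 mm above its underside; grip across the 22 mm (its x).
- chip0: Loose metal chip (brass or copper coloured) 14 x 11 x 7 mm, 10 g, lying on the apron of the lower plate, 45 to 125 mm before the mouth. Origin under its middle.
- chip1: Loose metal chip (brass or copper coloured) 14 x 11 x 7 mm, 10 g, lying on the apron of the lower plate, 45 to 125 mm before the mouth. Origin under its middle.
- chip2: Loose metal chip (brass or copper coloured) 14 x 11 x 7 mm, 10 g, lying on the apron of the lower plate, 45 to 125 mm before the mouth. Origin under its middle.
- chip3: Loose metal chip (brass or copper coloured) 14 x 11 x 7 mm, 10 g, lying on the apron of the lower plate, 45 to 125 mm before the mouth. Origin under its middle.
- chip4: Loose metal chip (brass or copper coloured) 14 x 11 x 7 mm, 10 g, lying on the apron of the lower plate, 45 to 125 mm before the mouth. Origin under its middle.
- screwdriver: Bystander: screwdriver 170 mm long with a red handle, lying on the bench.
- tape: Bystander: black tape roll, 64 mm across, 19 mm high, lying flat.
- jar: Bystander: clear jar, 48 mm across, 60 mm high.
Mind the look-alikes: they are no part of the job. Of the things shaped like the scraper, the yellow one is meant. Of the things that look like the blade, take the one that is nearest to the robot's base at the start.

How it is judged:
By the outcome, as a careful person would: the job done as asked, in the order asked, and still so for the second after the job is handed in, while the arm keeps its last pose, push and grip.
It also fails if it takes over 61 s, if anything falls off the work surface, if the arm or the gripper's body presses on something with over 40 N, if the wrist force passes 120 N, or if a joint passes its speed limit or range.

ROBOT

A 7-joint arm with a two-finger parallel gripper is mounted at the origin on the work surface. World frame = base frame: x ahead of the robot, y to its left, z up, the work surface at z = 0. Lengths are in m, angles in rad, forces in N, time in s.
With the tool pointing down it reaches from about 0.425 to 0.8 m from the base axis. Payload 8.3 kg.
Tool frame: the origin (TCP) lies between the finger pads; the fingertips stand 22 mm ahead of it and the grasp point (between the pads) lies 3 mm ahead of it; z points along the fingers, y is the line along which they close (so a half turn about z gives the same grasp; the last joint's range is limited). The gripper opens to 85 mm and grips with 20 to 120 N. Pads are 22 mm wide; open, the fingers measure 114 mm over their backs; the gripper's body (76 mm by 85 mm) begins 54 mm behind the grasp point. The pads swing forward as they close: fully open they stand 13 mm farther back than shut.
Start: joints at [-1.257, 0.383, 0.016, 1.37, -0.006, 1.388, -0.046], TCP at [0.23, 0.581, 0.253] pointing down, gripper open.
Joint ranges: [-2.95, 2.95], [-0.25, 2.06], [-1.52, 1.56], [0.18, 2.33], [-1.44, 4.58], [0.02, 2.06], [-3.01, 3.01]. Speed limits (rad/s): [2.39, 2.39, 3.01, 3.01, 3.14, 3.14, 3.14].

INTERFACE

Orientations are given as a unit quaternion [x, y, z, w].
In Python, from station import manip gives the robot as it stands.
- The arm moves only by the tool apply_moves, never from a script. Its argument "deltas" is a list of rows, each an object with "jaw": the opening, from 0 (shut) to 1 (fully open); "slide": the shift along the tool's x, y, z in mm, a list of three; "twist": the turn about the tool's z in rad. In form: [{"jaw": jaw, "slide": [x, y, z], "twist": twist}, ...]. A call has 1 to 8 rows; each row shifts and turns the commanded pose from where the row before left it, along the tool's axes as they then stand; what a row does not reach is not made up. A row lasts 1/8 s, in which the tool goes at most 62.5 mm and 10.7 degrees, less where a joint would pass 70% of its speed; a pose out of reach is approached as far as the arm can. A call is refused whole if a number of a shift passes 62.5 or a number of a turn 0.188, either way. A call with a gripper value outside its range is refused whole. The fingers move at their own pace and stop on an object; "grip_force" is the grip in N (left out, the last holds). Time passes only in rows, so rows that do not move let the fingers close. It gives the time, the measured TCP pose, the force, the opening and the grip force at its end, in the units of the state.
- manip.observe(): the state, without advancing time (a new reading comes with each control period).
- manip.get_image(name): name is "side" or "top" or "wrist"; returns the picture (384x512x3 uint8, red, green, blue); there is no depth.
- manip.camera_model(name): a dict with "fx", "fy", "cx", "cy" (pixels), "k1" (the pictures are not rectified: a ray, as slopes to the right and down, at radius r is drawn at 1 + k1 r^2 times it, then the intrinsics apply), "rvec" (rotation vector, rad) and "tvec" (3), from world to camera coordinates, as OpenCV has them; the wrist camera has in their place "T_tool_cam" (4x4, takes a point from camera to tool coordinates, whose origin is the TCP and whose axes are the flange's). Camera axes: x right, y down, z forward; pixel columns grow to the right and rows downward; lengths in m; the calibration is good to about 2 mm. A picture is of the moment at which its call begins: read the wrist's pose just before it. camera_model takes no time and is no camera call.
- manip.sign_off(): hands the job in; it is judged then, once.
The state is a dict: "clock": time; "q": joint angles; "joint_velocities": joint speeds; "effort": joint torques, N m; "position": TCP position; "tool_rot": TCP orientation; "contact_force": force on the tool from outside, world axes, zero at the start; "moment": the same for the moment, N m; "opening": finger opening in m; "gripper_force": force on a finger pad.
Only numpy, scipy, OpenCV 4.12 (cv2) and the standard library are available. Lean on these libraries where they do the work, as an engineer would, in place of code of your own. Each camera call takes 0.05 s, during which the arm holds its last target. There are 200 camera calls.

## Working session

There is one attempt and no reset: what is moved stays moved. The work goes in short steps, Python scripts to look and compute and a tool call to move; the robot and the scene stay as the last step left them, time stands still between calls to the robot, and variables do not carry over. Pictures are saved under pics/ and viewed, at most 10 in all, crops included, and the job is handed in when it is done.

Besides the shell and the picture viewer there is one more tool, called after "Emit:" as a command line: name --argument value ..., lists and objects as JSON in quotes. apply_moves: Moves the arm, as the interface text tells. Its arguments: {"type":"object","properties":{"deltas":{"type":"array"},"grip_force":{"type":"number"}},"required":["deltas"]}

```bash
mkdir -p pics; ls
python3 - <<'E'
from station import manip
import cv2,json
s=manip.observe();print(s)
for n in("top","side","wrist"):
    m=manip.camera_model(n);print(n,m)
    im=manip.get_image(n);cv2.imwrite(f"pics/{n}0.png",im[:,:,::-1])
E
```

```text
pics
{'clock': 0.0, 'q': array([-1.25686526,  0.38423541,  0.0163787 ,  1.37117524, -0.00633103,
        1.38818624, -0.04649804]), 'joint_velocities': array([-0.00195564, -0.00047591,  0.0004115 , -0.00014359,  0.00137297,
        0.00084701,  0.00100793]), 'effort': array([ 8.07195720e-04, -6.27600503e+01,  8.44652932e-01, -3.71820009e+01,
        1.65529770e-02,  1.44037191e-02,  6.91674046e-06]), 'position': array([0.22977321, 0.58073147, 0.25227101]), 'tool_rot': array([ 1.87275346e-01,  9.82306973e-01, -9.61283083e-04, -1.79833126e-04]), 'contact_force': array([ 0.53522931, -1.17250775, -0.6274389 ]), 'moment': array([-0.02575808,  0.01590891, -0.04970854]), 'gripper_force': 0.0, 'opening': 0.08561248455920994}
top {'fx': 459.78244769463606, 'fy': 459.78244769463606, 'cx': 257.275509079712, 'cy': 196.51209512069474, 'k1': -0.10343620822695339, 'rvec': array([ 2.1913545 , -2.18013688,  0.12389276]), 'tvec': array([0.04407606, 0.62698513, 1.4756861 ])}
side {'fx': 431.69319388527236, 'fy': 431.69319388527236, 'cx': 251.60301434209018, 'cy': 196.9734073728021, 'k1': -0.0610034731334237, 'rvec': array([ 2.2783423 , -0.71618006,  0.29339915]), 'tvec': array([-0.48693377,  0.3506365 ,  0.82944234])}
wrist {'fx': 270.79521427432974, 'fy': 270.79521427432974, 'cx': 259.54863050763714, 'cy': 188.85355442620184, 'k1': -0.027204523842416523, 'T_tool_cam': array([[ 2.70649277e-04, -9.58680377e-01, -2.84485258e-01,
         7.22422548e-02],
       [ 9.99999960e-01,  2.37397998e-04,  1.51362726e-04,
        -1.46669277e-03],
       [-7.75722442e-05, -2.84485287e-01,  9.58680403e-01,
        -1.21019654e-01],
       [ 0.00000000e+00,  0.00000000e+00,  0.00000000e+00,
         1.00000000e+00]])}
```

Run:
```python
import cv2
for n in("top","side"):
    im=cv2.imread(f"pics/{n}0.png");cv2.imwrite(f"pics/{n}0b.png",cv2.resize(im,(800,600),interpolation=cv2.INTER_CUBIC))
```

```text
(no output)
```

View pics/top0b.png

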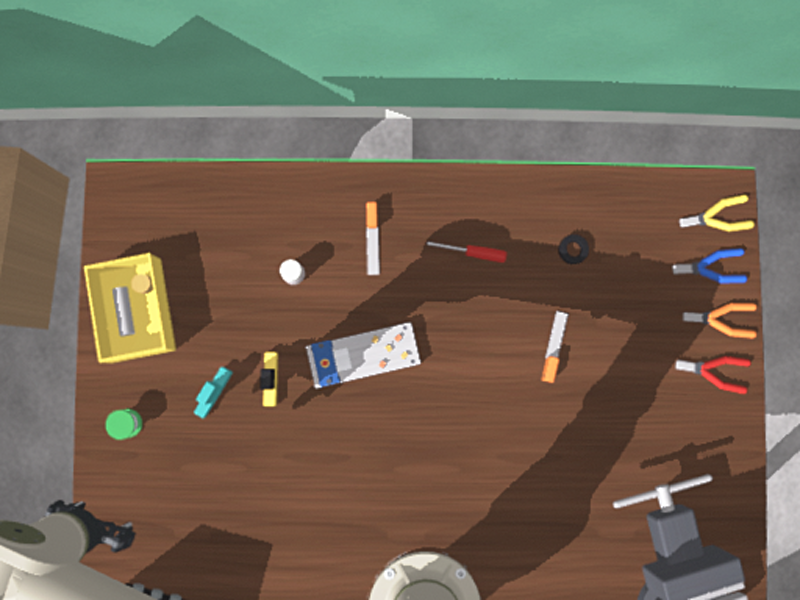

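View pics/side0b.png

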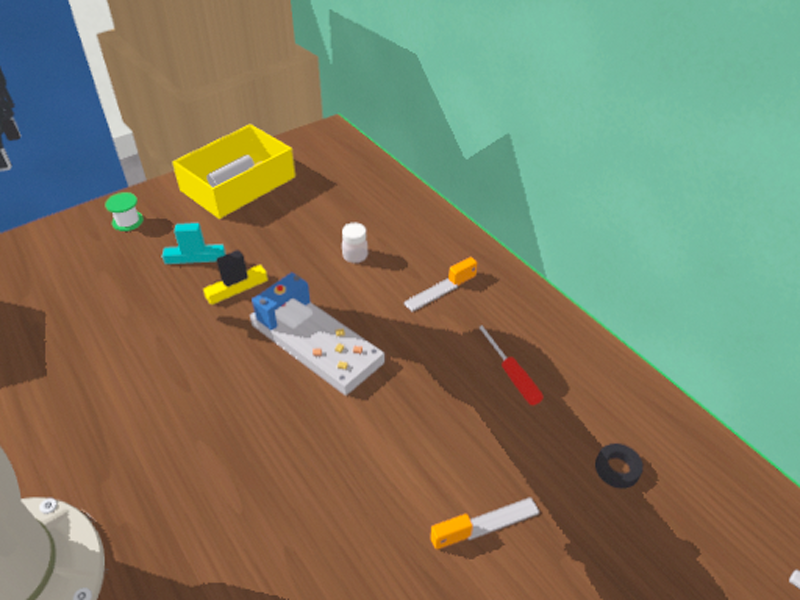

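```bash
cat > h.py <<'E'
import numpy as np,cv2
from scipy.spatial.transform import Rotation as R
from scipy.optimize import least_squares
from station import manip
def cam(name,s=None):
    """returns model m, Rcw, tcw (world->camera)"""
    m=manip.camera_model(name)
    if name!="wrist": return m,R.from_rotvec(m["rvec"]).as_matrix(),np.array(m["tvec"])
    T=np.eye(4);T[:3,:3]=R.from_quat(s["tool_rot"]).as_matrix();T[:3,3]=s["position"]
    W=np.linalg.inv(T@np.array(m["T_tool_cam"]));return m,W[:3,:3],W[:3,3]
def proj(c,P):
    m,Rm,t=c;p=np.atleast_2d(P)@Rm.T+t;u=p[:,:2]/p[:,2:];r2=(u**2).sum(1,keepdims=True)
    u=u*(1+m["k1"]*r2);return u*[m["fx"],m["fy"]]+[m["cx"],m["cy"]]
def back(c,px,z):
    m,Rm,t=c;d=(np.atleast_2d(px)-[m["cx"],m["cy"]])/[m["fx"],m["fy"]];u=d.copy()
    for _ in range(10):u=d/(1+m["k1"]*(u**2).sum(1,keepdims=True))
    ray=np.c_[u,np.ones(len(u))]@Rm;o=-Rm.T@t
    return o+ray*((z-o[2])/ray[:,2])[:,None]
def pose(p,L):
    L=np.atleast_2d(L);c,s=np.cos(p[2]),np.sin(p[2])
    return np.c_[p[0]+c*L[:,0]-s*L[:,1],p[1]+s*L[:,0]+c*L[:,1],L[:,2]]
def fit(obs,p0):
    """obs: list of (cam, Nx3 local m, Nx2 px)"""
    f=lambda p:np.concatenate([(proj(c,pose(p,L))-px).ravel() for c,L,px in obs])
    r=least_squares(f,p0,x_scale=[.01,.01,.05],loss="soft_l1");return r.x,np.sqrt(np.mean(r.fun**2)),f(r.x).reshape(-1,2)
def grab(n,name):
    s=manip.observe();im=manip.get_image(n)[:,:,::-1].copy();cv2.imwrite(f"pics/{name}.png",im)
    c=cam(n,s);np.savez(f"pics/{name}.npz",q=s["tool_rot"],p=s["position"]);return c,im,s
def load(n,name):
    s=None
    if n=="wrist":
        d=np.load(f"pics/{name}.npz");s=dict(tool_rot=d["q"],position=d["p"])
    return cam(n,s),cv2.imread(f"pics/{name}.png")
def big(im,name): cv2.imwrite(f"pics/{name}.png",cv2.resize(im,(800,600),interpolation=cv2.INTER_CUBIC))
E
python3 - <<'E'
from h import *
k=.64;T,ti=load("top","top0");S,si=load("side","side0")
def mm(a):return np.array(a)/1000.
r=fit([(T,mm([[-140,-45,25],[-140,45,25],[85,45,25],[85,-45,25]]),k*np.array([[412,323],[421,362],[316,388],[307,347]])),
 (S,mm([[-140,45,25],[-140,-45,25],[85,45,25]]),k*np.array([[345,383],[383,353],[250,318]]))],[.55,.1,1.7]);print("jig",r)
# scraper: foot top corners
r=fit([(T,mm([[12,56,22],[12,-56,22],[-12,-56,22],[-12,56,22]]),k*np.array([[264,353],[264,406],[276,405],[277,353]]))],[.5,.25,1.6]);print("scr",r)
r=fit([(T,mm([[125,12,5],[125,-12,5],[-26,10,34],[-26,-10,34]]),k*np.array([[556,312],[567,314],[542,380],[555,382]])),
 (S,mm([[125,12,5],[125,-12,5]]),k*np.array([[533,499],[539,513]]))],[.5,-.25,-.1]);print("blade",r)
for n,px,z in(("sdr",[[430,243],[507,257]],.0),("tape",[[574,249]],.01),("jar",[[292,272]],.06),("chips",[[376,340],[389,350],[399,337],[383,363],[405,356]],.032),("blade2",[[372,205],[374,273]],.0),("cyan",[[228,370],[202,415]],.02)):
    print(n,back(T,k*np.array(px),z)[:,:2].round(3).tolist())
E
```

```text
jig (array([0.52015697, 0.15329504, 1.81310856]), np.float64(1.0219801417178453), array([[-0.6220296 , -1.16883455],
       [ 0.16016549,  0.65972833],
       [ 0.01929701,  0.34208842],
       [-0.5022706 , -0.39501489],
       [ 0.14279647,  2.88509705],
       [ 1.12595217,  0.28054891],
       [-1.09758711, -0.99355906]]))
scr (array([0.56371655, 0.32264974, 1.60085224]), np.float64(30.789260159087224), array([[  0.52037021,   6.68225783],
       [  0.16804659, -61.45434523],
       [ -0.21639821, -60.98800218],
       [ -0.45972773,   6.51502867]]))
blade (array([ 0.49881496, -0.26587262, -0.2514347 ]), np.float64(0.767923144954616), array([[ 0.49931651, -0.78709692],
       [ 0.31187905, -0.25310936],
       [ 1.37096018, -0.26186577],
       [-1.07210361, -0.01420912],
       [-1.63870927, -0.29166629],
       [-0.02896945,  0.42108192]]))
sdr [[0.768, -0.013], [0.739, -0.18]]
tape [[0.757, -0.324]]
jar [[0.695, 0.274]]
chips [[0.557, 0.101], [0.537, 0.074], [0.564, 0.053], [0.51, 0.086], [0.524, 0.041]]
blade2 [[0.85, 0.112], [0.702, 0.107]]
cyan [[0.493, 0.41], [0.399, 0.463]]
```

Emit:
apply_moves --deltas '[{"jaw": 1, "slide": [-55, -26, 0], "twist": 0}, {"jaw": 1, "slide": [-55, -26, 0], "twist": 0}, {"jaw": 1, "slide": [-55, -26, 0], "twist": 0}, {"jaw": 1, "slide": [-55, -26, 0], "twist": 0}, {"jaw": 1, "slide": [-55, -26, 0], "twist": 0}, {"jaw": 1, "slide": [-55, -26, 0], "twist": 0}, {"jaw": 1, "slide": [0, 0, 0], "twist": -0.18}, {"jaw": 1, "slide": [0, 0, 0], "twist": -0.18}]'

```text
clock: 1.15
position: [0.4799, 0.3136, 0.2529]
tool_rot: [0.007, 1.0, -0.0, -0.0]
contact_force: [-0.8, 0.9, -0.7]
opening: 0.0851
gripper_force: 0.0
```

Run:
```python
from h import *
c,im,s=grab("wrist","w1");print(s["clock"],s["position"],s["tool_rot"],s["joint_velocities"].max());big(im,"w1b")
```

```text
1.15 [0.47991843 0.31361104 0.25289773] [ 6.54410369e-03  9.99978511e-01 -2.43365323e-04 -3.04364495e-04] 1.3914715228755663
```

View pics/w1b.png

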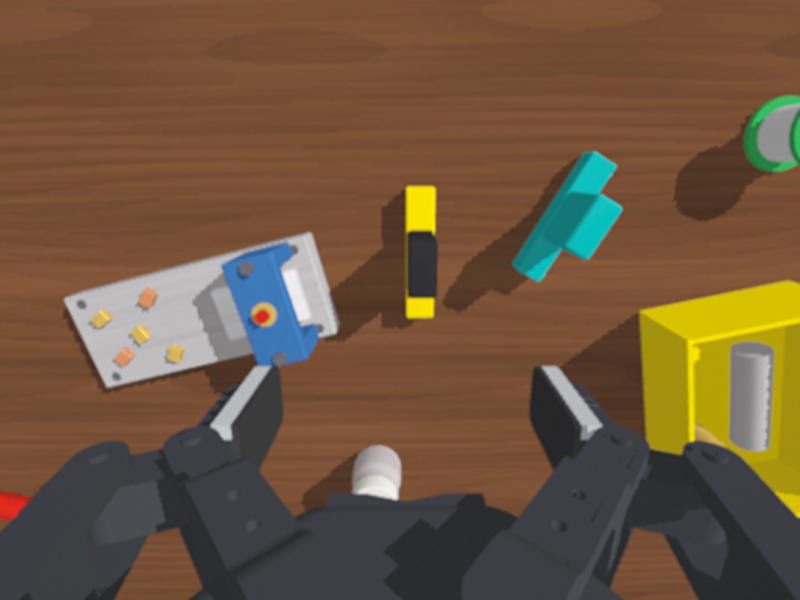

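Run:
```python
from h import *
k=.64;W,wi=load("wrist","w1")
def mm(a):return np.array(a)/1000.
a=k*np.array([[65,298],[108,388],[311,233],[336,330.]]);J=mm([[-140,45,25],[-140,-45,25],[85,45,25],[85,-45,25]])
j=fit([(W,J,a)],[.52,.15,1.81]);print("jig",j)
r=fit([(W,mm([[12,56,22],[12,-56,22],[-12,-56,22],[-12,56,22]]),k*np.array([[435,186],[433,318],[406,318],[406,186.]]))],[.48,.31,1.6]);print("scr",r)
g=cv2.cvtColor(wi,cv2.COLOR_BGR2HSV);m=cv2.inRange(g,(22,180,150),(34,255,255))
n,l,st,ce=cv2.connectedComponentsWithStats(m);print([(st[i],ce[i]) for i in range(1,n) if st[i][4]>300])
chips=back(W,k*np.array([[101,319],[148,298],[141,335],[124,357],[175,353]]),.028)
p=j[0];c,s=np.cos(p[2]),np.sin(p[2]);d=chips[:,:2]-p[:2];print((d@np.array([[c,-s],[s,c]])*1000).round(1))
# grip black top check
b=back(W,k*np.array([[411,232],[435,232],[435,297],[408,297]]),.077);print(b)
```

```text
jig (array([0.51975391, 0.15879141, 1.80997451]), np.float64(1.2378525801446985), array([[-0.37345893, -0.1317774 ],
       [ 0.65668703, -0.61490096],
       [-2.80488957, -0.07753023],
       [ 1.57225862,  0.97295455]]))
scr (array([0.47608908, 0.32436228, 1.55987595]), np.float64(0.27181143522736806), array([[ 0.23214693,  0.29809655],
       [ 0.06949047, -0.38948788],
       [-0.07660516, -0.3594944 ],
       [-0.22534603,  0.32539631]]))
[(array([260, 119,  19,  31, 556], dtype=int32), array([269.01079137, 133.18884892])), (array([ 409,  179,  103,  152, 8695], dtype=int32), array([463.34698102, 239.00379528]))]
[[-114.2   19.2]
 [ -65.1   26.5]
 [ -85.6   -3.7]
 [-110.   -19.5]
 [ -62.8  -27.3]]
[[0.44902457 0.31637238 0.077     ]
 [0.44923355 0.33320726 0.077     ]
 [0.49685835 0.33352562 0.077     ]
 [0.49660741 0.31373542 0.077     ]]
```

Emit:
apply_moves --deltas '[{"jaw": 1, "slide": [4, 11, 50], "twist": 0}, {"jaw": 1, "slide": [0, 0, 60], "twist": 0}, {"jaw": 1, "slide": [0, 0, 50], "twist": 0}, {"jaw": 1, "slide": [0, 0, 35], "twist": 0}, {"jaw": 0.1, "slide": [0, 0, 0], "twist": 0}, {"jaw": 0.1, "slide": [0, 0, 0], "twist": 0}, {"jaw": 0.1, "slide": [0, 0, 0], "twist": 0}]' --grip_force 60

```text
clock: 2.08
position: [0.4767, 0.3266, 0.0604]
tool_rot: [0.009, 1.0, 0.001, 0.001]
contact_force: [0.5, 0.7, -0.2]
opening: 0.0325
gripper_force: 0.0
```

Emit:
apply_moves --deltas '[{"jaw": 0.1, "slide": [0, 0, 0], "twist": 0}, {"jaw": 0.1, "slide": [0, 0, 0], "twist": 0}]'

```text
clock: 2.33
position: [0.4765, 0.3265, 0.0601]
tool_rot: [0.009, 1.0, 0.001, 0.001]
contact_force: [-0.4, -1.3, 5.9]
opening: 0.0212
gripper_force: 62.1
```

Emit:
apply_moves --deltas '[{"jaw": 0.1, "slide": [0, 0, -55], "twist": 0}, {"jaw": 0.1, "slide": [0, 0, -55], "twist": 0}, {"jaw": 0.1, "slide": [-14, -51, 0], "twist": 0}, {"jaw": 0.1, "slide": [-14, -51, 0], "twist": 0}, {"jaw": 0.1, "slide": [-14, -51, 0], "twist": 0}, {"jaw": 0.1, "slide": [-14, -51, 0], "twist": 0}, {"jaw": 0.1, "slide": [0, 0, 0], "twist": -0.129}, {"jaw": 0.1, "slide": [0, 0, 0], "twist": -0.129}]'

```text
clock: 3.32
position: [0.5281, 0.1198, 0.1685]
tool_rot: [-0.121, 0.993, 0.0, -0.0]
contact_force: [0.2, 0.4, -2.0]
opening: 0.0216
gripper_force: 61.0
```

Emit:
apply_moves --deltas '[{"jaw": 0.1, "slide": [0, 0, 0], "twist": 0}]'

```text
clock: 3.45
position: [0.528, 0.1207, 0.1684]
tool_rot: [-0.12, 0.993, 0.0, -0.0]
contact_force: [0.6, 0.4, -1.3]
opening: 0.0215
gripper_force: 61.0
```

Run:
```python
from h import *
c,im,s=grab("wrist","w2");print(s["clock"],s["position"],s["tool_rot"],s["contact_force"]);big(im,"w2b")
```

```text
3.45 [0.52798686 0.12069863 0.1684345 ] [-1.19770153e-01  9.92801640e-01  1.08546112e-04 -4.93920070e-05] [ 0.61848086  0.36494582 -1.31176817]
```

View pics/w2b.png

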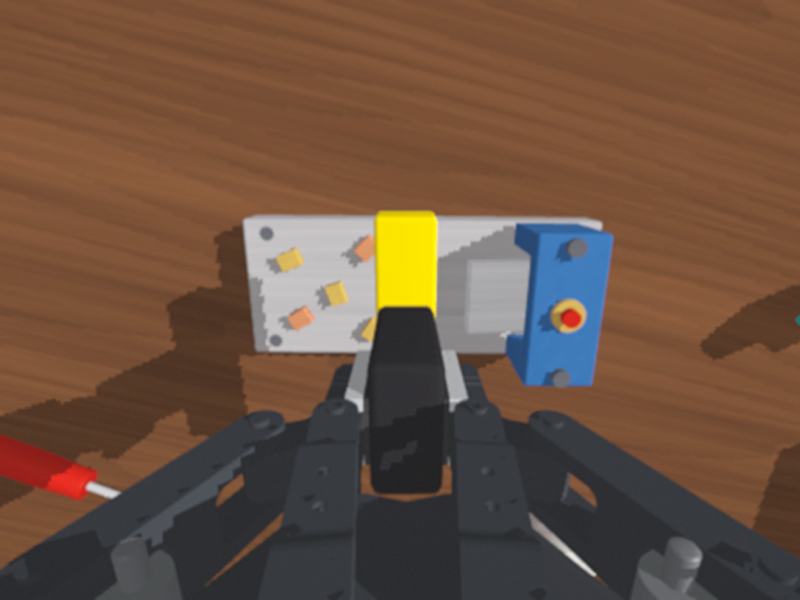

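Run:
```python
from h import *
k=.64;W,wi=load("wrist","w2")
def mm(a):return np.array(a)/1000.
a=k*np.array([[244,219],[256,353],[602,228],[467,262],[468,333.]]);J=mm([[-140,45,25],[-140,-45,25],[85,45,25],[0,22,45],[0,-22,45]])
j=fit([(W,J,a)],[.52,.157,1.81]);print("jig",j)
p=j[0]
chips=back(W,k*np.array([[289,260],[364,249],[335,294],[300,319],[370,330]]),.028)
c,s=np.cos(p[2]),np.sin(p[2]);d=chips[:,:2]-p[:2];M=np.array([[c,-s],[s,c]]);print((d@M*1000).round(1))
o=manip.observe();print("tool in jig",(o["position"][:2]-p[:2])@M*1000, "ytool yaw",R.from_quat(o["tool_rot"]).as_matrix()[:,1])
f=back(W,k*np.array([[377,213],[436,213]]),.022+.1684-.0601);print((f[:,:2]-p[:2])@M*1000)
# pin height -> rise
for z in(.080,.081,.082):print(z,(back(W,k*np.array([[571,318]]),z)[:,:2]-p[:2])@M*1000)
```

```text
jig (array([0.52170582, 0.15718004, 1.8006371 ]), np.float64(1.4276872779432044), array([[-0.9472929 ,  0.1043704 ],
       [-0.32314663, -0.4085452 ],
       [ 0.88687972, -3.11402659],
       [ 2.2562956 ,  1.5888789 ],
       [-0.84840502,  0.62000435]]))
[[-111.8   20. ]
 [ -64.4   27.5]
 [ -83.6   -2. ]
 [-107.2  -19.4]
 [ -61.4  -26.6]]
tool in jig [-36.85152037   2.16616253] ytool yaw [-2.36099388e-01  9.71728903e-01  1.37765348e-04]
[[-49.38686579  59.74375305]
 [-27.47409147  59.97501363]]
0.08 [[49.06138833  1.44978018]]
0.081 [[48.6410829   1.80222275]]
0.082 [[48.22077748  2.15466531]]
```

Emit:
apply_moves --deltas '[{"jaw": 0.1, "slide": [0, 5, 40], "twist": 0}, {"jaw": 0.1, "slide": [0, 0, 30], "twist": 0}, {"jaw": 0.1, "slide": [0, 0, 9], "twist": 0}, {"jaw": 0.1, "slide": [0, 0, 2], "twist": 0}, {"jaw": 0.1, "slide": [0, 0, 2], "twist": 0}]'

```text
clock: 4.12
position: [0.5279, 0.1259, 0.0865]
tool_rot: [-0.12, 0.993, 0.0, 0.001]
contact_force: [-0.7, 0.9, -1.4]
opening: 0.0215
gripper_force: 61.0
```

Emit:
apply_moves --deltas '[{"jaw": 0.1, "slide": [0, 0, 1], "twist": 0}, {"jaw": 0.1, "slide": [0, 0, 1], "twist": 0}]'

```text
clock: 4.38
position: [0.5276, 0.1258, 0.0851]
tool_rot: [-0.12, 0.993, 0.0, 0.001]
contact_force: [-7.7, -1.7, 16.0]
opening: 0.0212
gripper_force: 63.6
```

Emit:
apply_moves --deltas '[{"jaw": 0.1, "slide": [0, -8, -0.3], "twist": 0}, {"jaw": 0.1, "slide": [0, -13, 0], "twist": 0}, {"jaw": 0.1, "slide": [0, -13, 0], "twist": 0}, {"jaw": 0.1, "slide": [0, -13, 0], "twist": 0}, {"jaw": 0.1, "slide": [0, -13, 0], "twist": 0}, {"jaw": 0.1, "slide": [0, -13, 0], "twist": 0}, {"jaw": 0.1, "slide": [0, -13, 0], "twist": 0}, {"jaw": 0.1, "slide": [0, -10, 0], "twist": 0}]'

```text
clock: 5.38
position: [0.5511, 0.0328, 0.0851]
tool_rot: [-0.12, 0.993, 0.001, 0.001]
contact_force: [0.4, 4.5, 7.7]
opening: 0.0213
gripper_force: 62.3
```

Run:
```python
from h import *
p=np.array([.521,.157,1.807]);c,s=np.cos(p[2]),np.sin(p[2]);M=np.array([[c,-s],[s,c]])
o=manip.observe();print("tool in jig",(o["position"][:2]-p[:2])@M*1000,o["position"][2],o["contact_force"],o["tool_rot"])
c,im,s=grab("wrist","w3");c2,im2,_=grab("side","s3")
a=cv2.resize(im,(800,600),interpolation=cv2.INTER_CUBIC)[150:450,200:600];b=cv2.resize(im2[150:300,120:320],(400,300),interpolation=cv2.INTER_CUBIC)
cv2.imwrite("pics/w3b.png",np.hstack([a,b]))
```

```text
tool in jig [-127.75343005   -0.22042227] 0.08510365339631375 [0.40413824 4.47639736 7.65944243] [-1.20413156e-01  9.92722557e-01  6.85570985e-04  1.45844332e-03]
```

View pics/w3b.png

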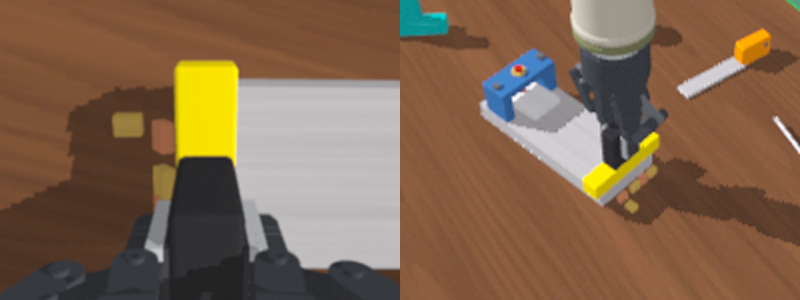

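Emit:
apply_moves --deltas '[{"jaw": 0.1, "slide": [0, -11, 0], "twist": 0}, {"jaw": 0.1, "slide": [0, -11, 0], "twist": 0}, {"jaw": 0.1, "slide": [0, 0, -30], "twist": 0}, {"jaw": 0.1, "slide": [0, 0, -30], "twist": 0}, {"jaw": 0.1, "slide": [40, -28, 0], "twist": 0}, {"jaw": 0.1, "slide": [40, -28, 0], "twist": 0}, {"jaw": 0.1, "slide": [40, -28, 0], "twist": 0}, {"jaw": 0.1, "slide": [0, 0, 0], "twist": 0}]'

```text
clock: 6.48
position: [0.4561, -0.1032, 0.1438]
tool_rot: [-0.117, 0.993, -0.0, -0.0]
contact_force: [0.8, -0.3, -1.7]
opening: 0.0213
gripper_force: 60.9
```

Run:
```python
from h import *
c2,im2,o=grab("side","s4");c,im,_=grab("top","t4");print(o["position"],o["contact_force"],o["tool_rot"])
a=cv2.resize(im2[150:300,120:320],(533,400),interpolation=cv2.INTER_CUBIC);b=cv2.resize(im[190:270,190:310],(600,400),interpolation=cv2.INTER_CUBIC)
cv2.imwrite("pics/w4b.png",cv2.resize(np.hstack([a,b]),(800,282)))
```

```text
[ 0.45614314 -0.10316639  0.14375355] [ 0.78467891 -0.28570614 -1.69375209] [-1.16804673e-01  9.93154812e-01 -2.41112030e-04 -3.60668722e-04]
```

View pics/w4b.png

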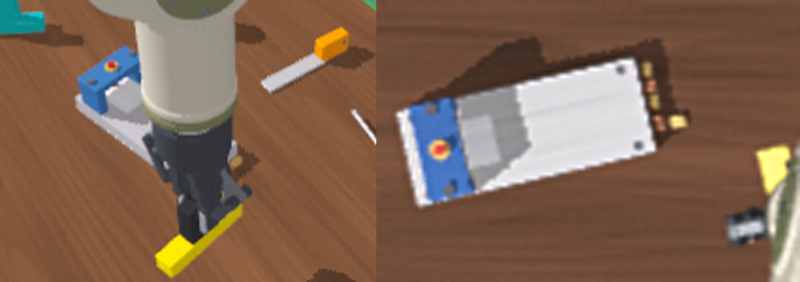

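Emit:
apply_moves --deltas '[{"jaw": 0.1, "slide": [0, 0, 40], "twist": 0}, {"jaw": 0.1, "slide": [0, 0, 30], "twist": 0}, {"jaw": 0.1, "slide": [0, 0, 9], "twist": 0}, {"jaw": 0.1, "slide": [0, 0, 3], "twist": 0}, {"jaw": 0.1, "slide": [0, 0, 1], "twist": 0}, {"jaw": 0.1, "slide": [0, 0, 0.5], "twist": 0}]'

```text
clock: 7.32
position: [0.4594, -0.0991, 0.061]
tool_rot: [-0.12, 0.993, -0.0, 0.001]
contact_force: [-0.3, 0.6, -1.7]
opening: 0.0212
gripper_force: 60.9
```

Emit:
apply_moves --deltas '[{"jaw": 0.1, "slide": [0, 0, 0.8], "twist": 0}, {"jaw": 0.1, "slide": [0, 0, 0.3], "twist": 0}, {"jaw": 0.6, "slide": [0, 0, 0], "twist": 0}, {"jaw": 0.6, "slide": [0, 0, 0], "twist": 0}, {"jaw": 0.6, "slide": [0, 0, 0], "twist": 0}]'

```text
clock: 7.95
position: [0.4587, -0.0991, 0.059]
tool_rot: [-0.12, 0.993, -0.0, 0.0]
contact_force: [0.6, 0.0, -0.0]
opening: 0.0512
gripper_force: 0.0
```

Emit:
apply_moves --deltas '[{"jaw": 0.6, "slide": [0, 0, -60], "twist": 0}, {"jaw": 0.8, "slide": [0, 0, -60], "twist": 0}, {"jaw": 0.8, "slide": [0, -57, -10], "twist": 0}, {"jaw": 0.8, "slide": [0, -57, -10], "twist": 0}, {"jaw": 0.8, "slide": [0, -57, 0], "twist": 0}, {"jaw": 0.8, "slide": [0, 0, 0], "twist": 0.163}, {"jaw": 0.8, "slide": [0, 0, 0], "twist": 0.163}, {"jaw": 0.8, "slide": [0, 0, 0], "twist": 0.163}]'

```text
clock: 8.95
position: [0.4994, -0.2654, 0.1987]
tool_rot: [0.126, 0.992, -0.0, -0.0]
contact_force: [-0.2, 0.3, 0.9]
opening: 0.0682
gripper_force: 0.0
```

Emit:
apply_moves --deltas '[{"jaw": 0.8, "slide": [0, 0, 0], "twist": 0}]'

```text
clock: 9.07
position: [0.4995, -0.2651, 0.1988]
tool_rot: [0.123, 0.992, -0.0, -0.0]
contact_force: [0.2, 0.8, -1.1]
opening: 0.0681
gripper_force: 0.0
```

Run:
```python
from h import *
c,im,s=grab("wrist","w5");print(s["clock"],s["position"],s["tool_rot"],s["q"],s["contact_force"]);big(im,"w5b")
```

```text
9.075 [ 0.49950226 -0.26507286  0.19877405] [ 1.23041901e-01  9.92401442e-01 -7.65010429e-05 -2.50707133e-04] [-0.01493301  0.31393359  0.55561703  1.64036517 -0.17289953  1.23717302
  1.89976618] [ 0.18406347  0.78680626 -1.08340742]
```

View pics/w5b.png

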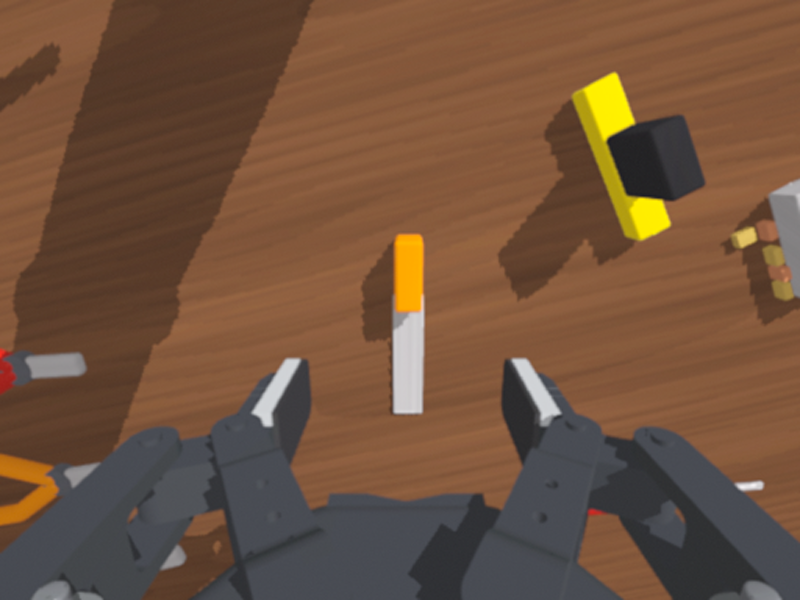

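Run:
```python
from h import *
k=.64;W,wi=load("wrist","w5")
def mm(a):return np.array(a)/1000.
L=mm([[26,-10,34],[26,10,34],[125,-12,5],[125,12,5]]);a=k*np.array([[396,311],[422,311],[393,413],[423,413.]])
r=fit([(W,L,a)],[.5,-.266,-.25]);print(r)
print(proj(W,pose(r[0],mm([[-26,-10,34],[-26,10,34],[-26,-10,0]])))/k)
m=cv2.inRange(cv2.cvtColor(wi,cv2.COLOR_BGR2HSV),(8,150,150),(20,255,255))[100:230,220:300];y,x=np.nonzero(m);print((x.min()+220)/k,(x.max()+221)/k,(y.min()+100)/k,(y.max()+101)/k)
```

```text
(array([ 0.49863169, -0.26373322, -0.25016489]), np.float64(0.679737681305901), array([[-0.66387285,  0.56974996],
       [ 0.64760407,  0.63375852],
       [ 0.54022254, -0.90770758],
       [-0.52378593, -0.84843285]]))
[[394.70840236 239.25138018]
 [424.18872651 239.36344667]
 [395.82262359 232.17296383]]
393.75 425.0 232.8125 312.5
```

Emit:
apply_moves --deltas '[{"jaw": 0.8, "slide": [0, 0, 0], "twist": 0.185}, {"jaw": 0.8, "slide": [0, 0, 0], "twist": 0.185}, {"jaw": 0.8, "slide": [0, 0, 0], "twist": 0.185}, {"jaw": 0.8, "slide": [0, 0, 0], "twist": 0.185}, {"jaw": 0.8, "slide": [0, 0, 0], "twist": 0.185}, {"jaw": 0.8, "slide": [0, 0, 0], "twist": 0.185}, {"jaw": 0.8, "slide": [0, 0, 0], "twist": 0.185}, {"jaw": 0.8, "slide": [0, 0, 0], "twist": 0.185}]'

```text
clock: 10.12
position: [0.4995, -0.265, 0.199]
tool_rot: [0.761, 0.649, 0.0, -0.0]
contact_force: [1.0, 0.4, -0.8]
opening: 0.0685
gripper_force: 0.0
```

Emit:
apply_moves --deltas '[{"jaw": 0.8, "slide": [0, 0, 0], "twist": 0.185}, {"jaw": 0.8, "slide": [0, 0, 0], "twist": 0.185}, {"jaw": 0.8, "slide": [0, 0, 0], "twist": 0.185}, {"jaw": 0.8, "slide": [0, 0, 0], "twist": 0.185}, {"jaw": 0.8, "slide": [0, 0, 0], "twist": 0.185}, {"jaw": 0.8, "slide": [0, 0, 0], "twist": 0.185}, {"jaw": 0.8, "slide": [0, 0, 0], "twist": 0.185}, {"jaw": 0.8, "slide": [0, 0, 0], "twist": 0.185}]'

```text
clock: 11.12
position: [0.4996, -0.265, 0.1989]
tool_rot: [0.999, -0.034, -0.0, -0.0]
contact_force: [-1.0, 1.0, -0.6]
opening: 0.0681
gripper_force: 0.0
```

Emit:
apply_moves --deltas '[{"jaw": 0.8, "slide": [0, 0, 0], "twist": 0.18}, {"jaw": 0.8, "slide": [0, 0, 0], "twist": 0}]'

```text
clock: 11.38
position: [0.4996, -0.265, 0.1987]
tool_rot: [0.993, -0.121, -0.0, 0.0]
contact_force: [-0.7, -1.0, -0.8]
opening: 0.0681
gripper_force: 0.0
```

Emit:
apply_moves --deltas '[{"jaw": 0.8, "slide": [-1.3, -1, 55], "twist": 0.008}, {"jaw": 0.8, "slide": [0, 0, 55], "twist": 0}, {"jaw": 0.8, "slide": [0, 0, 45], "twist": 0}, {"jaw": 0.8, "slide": [0, 0, 14], "twist": 0}, {"jaw": 0.8, "slide": [0, 0, 3], "twist": 0}, {"jaw": 0.8, "slide": [0, 0, 0], "twist": 0}]'

```text
clock: 12.12
position: [0.4995, -0.2646, 0.0286]
tool_rot: [0.992, -0.126, 0.001, 0.0]
contact_force: [-0.9, 0.1, 0.8]
opening: 0.0679
gripper_force: 0.0
```

Emit:
apply_moves --deltas '[{"jaw": 0.8, "slide": [0, 0, 2], "twist": 0}, {"jaw": 0.1, "slide": [0, 0, 0], "twist": 0}, {"jaw": 0.1, "slide": [0, 0, 0], "twist": 0}, {"jaw": 0.1, "slide": [0, 0, 0], "twist": 0}, {"jaw": 0.1, "slide": [0, 0, 0], "twist": 0}]' --grip_force 80

```text
clock: 12.75
position: [0.4988, -0.264, 0.0254]
tool_rot: [0.992, -0.127, 0.0, -0.0]
contact_force: [-0.9, 1.2, 6.3]
opening: 0.0188
gripper_force: 78.7
```

Emit:
apply_moves --deltas '[{"jaw": 0.1, "slide": [0, 0, -57], "twist": 0}, {"jaw": 0.1, "slide": [0, 0, -57], "twist": 0}, {"jaw": 0.1, "slide": [-2, -54.4, 0], "twist": 0}, {"jaw": 0.1, "slide": [-2, -54.4, 0], "twist": 0}, {"jaw": 0.1, "slide": [-2, -54.4, 0], "twist": 0}, {"jaw": 0.1, "slide": [-2, -54.4, 0], "twist": 0}, {"jaw": 0.1, "slide": [-2, -54.4, 0], "twist": 0}, {"jaw": 0.1, "slide": [0, 0, 0], "twist": -0.172}]'

```text
clock: 13.75
position: [0.5577, 0.0086, 0.1376]
tool_rot: [0.999, -0.035, -0.001, -0.0]
contact_force: [-1.0, -1.6, -2.3]
opening: 0.019
gripper_force: 78.6
```

Emit:
apply_moves --deltas '[{"jaw": 0.1, "slide": [0, 0, 0], "twist": -0.172}, {"jaw": 0.1, "slide": [0, 0, 0], "twist": -0.172}, {"jaw": 0.1, "slide": [0, 0, 0], "twist": -0.172}, {"jaw": 0.1, "slide": [0, 0, 0], "twist": -0.172}, {"jaw": 0.1, "slide": [0, 0, 0], "twist": -0.172}, {"jaw": 0.1, "slide": [0, 0, 0], "twist": -0.172}, {"jaw": 0.1, "slide": [0, 0, 0], "twist": -0.172}, {"jaw": 0.1, "slide": [0, 0, 0], "twist": -0.172}]'

```text
clock: 14.75
position: [0.5567, 0.0018, 0.1385]
tool_rot: [0.796, 0.605, -0.001, -0.0]
contact_force: [0.0, 0.3, -2.8]
opening: 0.019
gripper_force: 78.6
```

Emit:
apply_moves --deltas '[{"jaw": 0.1, "slide": [0, 0, 0], "twist": -0.172}, {"jaw": 0.1, "slide": [0, 0, 0], "twist": -0.172}, {"jaw": 0.1, "slide": [0, 0, 0], "twist": -0.17}, {"jaw": 0.1, "slide": [0, 0, 0], "twist": 0}, {"jaw": 0.1, "slide": [0, 0, 0], "twist": 0}]'

```text
clock: 15.38
position: [0.557, 0.0017, 0.1387]
tool_rot: [0.62, 0.784, -0.0, -0.0]
contact_force: [0.2, -0.2, -1.9]
opening: 0.019
gripper_force: 78.6
```

Run:
```python
from h import *
c,im,s=grab("wrist","w6");print(s["clock"],s["position"],s["tool_rot"],s["q"],s["contact_force"]);big(im,"w6b")
p=np.array([.521,.157,1.807]);c,n=np.cos(p[2]),np.sin(p[2]);M=np.array([[c,-n],[n,c]])
x=R.from_quat(s["tool_rot"]).as_matrix()[:,0];print("in jig",(s["position"][:2]-p[:2])@M*1000,"yaw",np.arctan2(x[1],x[0]))
```

```text
15.375 [0.55701158 0.00174494 0.13873422] [ 6.20128761e-01  7.84499993e-01 -2.15194779e-04 -1.84275501e-04] [-0.6168917   0.38131182  0.6982873   1.74033524 -0.26909599  1.11844349
  0.39804235] [ 0.15051824 -0.2029766  -1.85185809]
in jig [-159.37134493    1.3201096 ] yaw 1.8037789352785443
```

View pics/w6b.png

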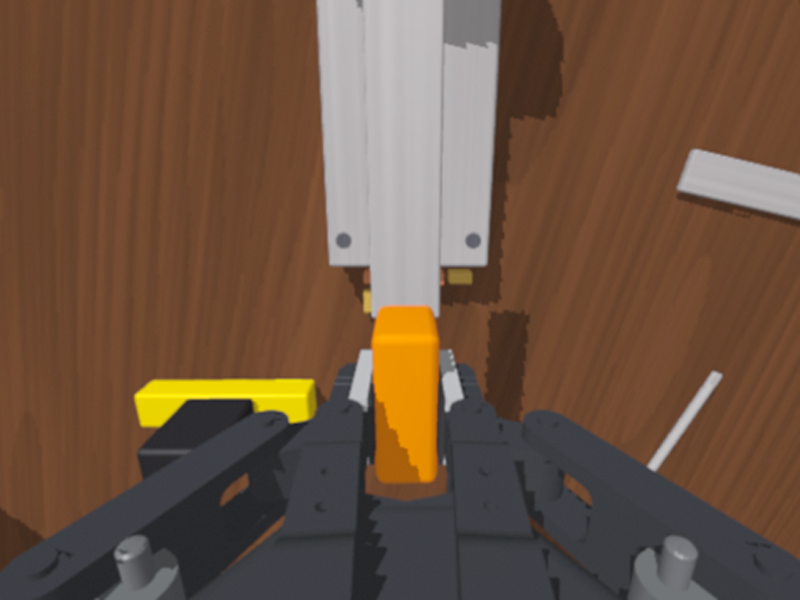

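Run:
```python
from h import *
k=.64;W,wi=load("wrist","w6")
q=lambda a,z:back(W,k*np.array(a,float),z)
d=np.load("pics/w6.npz");X=R.from_quat(d["q"]).as_matrix()
t=lambda P:((P-d["p"])@X*1000).round(1)
print("jig L far/near, R far/near, in tool axes");print(t(q([[318,0],[331,265],[500,0],[488,265]],.025)))
print("blade");print(t(q([[366,2],[371,316],[444,2],[440,316]],d["p"][2]-.0254+.005)))
print(t(q([[343,240],[473,240]],.025)))
```

```text
jig L far/near, R far/near, in tool axes
[[150.9 -43.3 113.8]
 [ 19.2 -43.  113.8]
 [150.9  45.1 113.7]
 [ 19.3  46.1 113.7]]
blade
[[118.6 -12.3  20.4]
 [ 21.4 -13.   20.4]
 [118.6  10.5  20.4]
 [ 21.4  11.5  20.4]]
[[ 33.5 -35.6 113.8]
 [ 33.5  36.9 113.7]]
```

Emit:
apply_moves --deltas '[{"jaw": 0.1, "slide": [0, 1.7, 40], "twist": 0}, {"jaw": 0.1, "slide": [0, 0, 35], "twist": 0}, {"jaw": 0.1, "slide": [0, 0, 9], "twist": 0}, {"jaw": 0.1, "slide": [0, 0, 2], "twist": 0}, {"jaw": 0.1, "slide": [0, 0, 0], "twist": 0}]'

```text
clock: 16.05
position: [0.5598, 0.0022, 0.0542]
tool_rot: [0.619, 0.786, 0.001, 0.001]
contact_force: [-0.0, -0.7, -1.9]
opening: 0.0188
gripper_force: 78.7
```

Emit:
apply_moves --deltas '[{"jaw": 0.1, "slide": [0, 0, 2], "twist": 0}, {"jaw": 0.1, "slide": [0, 0, 1], "twist": 0}, {"jaw": 0.1, "slide": [10, 0, 0], "twist": 0}, {"jaw": 0.1, "slide": [10, 0, 0], "twist": 0}, {"jaw": 0.1, "slide": [0, 0, 0], "twist": 0}]'

```text
clock: 16.68
position: [0.5543, 0.0238, 0.0504]
tool_rot: [0.618, 0.786, 0.001, -0.0]
contact_force: [-0.3, 2.9, 3.0]
opening: 0.019
gripper_force: 79.5
```

Run:
```python
from h import *
c,im,s=grab("side","s7");print(s["clock"],s["position"],s["tool_rot"],s["contact_force"],s["moment"])
c2,im2,_=grab("wrist","w7")
a=cv2.resize(im[160:260,130:270],(560,400),interpolation=cv2.INTER_CUBIC);b=cv2.resize(im2[:260,150:350],(308,400),interpolation=cv2.INTER_CUBIC)
cv2.imwrite("pics/w7b.png",cv2.resize(np.hstack([a,b]),(800,368)))
```

```text
16.675 [0.55432998 0.02375253 0.0503764 ] [ 6.17641633e-01  7.86459350e-01  6.68979824e-04 -2.35622401e-04] [-0.30123462  2.9406586   3.045775  ] [ 0.54242621  0.13713303 -0.0496092 ]
```

View pics/w7b.png

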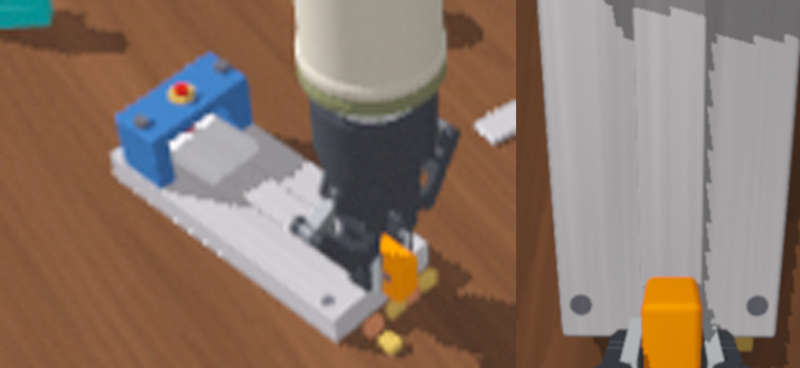

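Emit:
apply_moves --deltas '[{"jaw": 0.1, "slide": [6, 0, -0.2], "twist": 0}, {"jaw": 0.1, "slide": [8, 0, 0], "twist": 0}, {"jaw": 0.1, "slide": [8, 0, 0], "twist": 0}, {"jaw": 0.1, "slide": [8, 0, 0], "twist": 0}, {"jaw": 0.1, "slide": [8, 0, 0], "twist": 0}, {"jaw": 0.1, "slide": [0, 0, 0], "twist": 0}]'

```text
clock: 17.52
position: [0.5452, 0.0603, 0.0504]
tool_rot: [0.618, 0.786, 0.0, -0.0]
contact_force: [-0.4, -1.1, 4.9]
opening: 0.019
gripper_force: 79.9
```

Emit:
apply_moves --deltas '[{"jaw": 0.1, "slide": [3, 0, -0.3], "twist": 0}, {"jaw": 0.1, "slide": [3, 0, 0], "twist": 0}, {"jaw": 0.1, "slide": [0, 0, 0], "twist": 0}]'

```text
clock: 17.9
position: [0.5436, 0.0652, 0.0504]
tool_rot: [0.618, 0.786, -0.0, -0.0]
contact_force: [-0.8, 0.7, 5.0]
opening: 0.0189
gripper_force: 79.5
```

```bash
cat > f.py <<'E'
from h import *
import sys
o=[manip.observe() for _ in range(1)][0]
a=np.array([-.236,.972,0]);p=np.array([.521,.157])
print("clk",o["clock"],"Fx",o["contact_force"]@a,"Fz",o["contact_force"][2],"nose",(o["position"][:2]-p)@a[:2]*1000+125,"z",o["position"][2],"M",o["moment"])
E
python3 f.py
```

```text
clk 17.9 Fx 0.8336096943536128 Fz 5.02586274506872 nose 30.4153066710672 z 0.05035914320132031 M [-0.07417536 -0.028775   -0.06503515]
```

Emit:
apply_moves --deltas '[{"jaw": 0.1, "slide": [3, 0, -0.3], "twist": 0}, {"jaw": 0.1, "slide": [2, 0, 0], "twist": 0}, {"jaw": 0.1, "slide": [0, 0, 0], "twist": 0}]'

```text
clock: 18.27
position: [0.5422, 0.0699, 0.0504]
tool_rot: [0.618, 0.786, -0.0, -0.0]
contact_force: [-0.5, 0.4, -1.2]
opening: 0.0186
gripper_force: 79.0
```

```bash
python3 f.py
```

```text
clk 18.275 Fx 0.516851505237164 Fz -1.17025530640673 nose 35.350552125570445 z 0.05039975478842592 M [0.01680078 0.01152191 0.0246918 ]
```

Emit:
apply_moves --deltas '[{"jaw": 0.1, "slide": [2, 0, 0], "twist": 0}, {"jaw": 0.1, "slide": [2, 0, 0], "twist": 0}, {"jaw": 0.1, "slide": [0, 0, 0], "twist": 0}]'

```text
clock: 18.65
position: [0.5416, 0.073, 0.0507]
tool_rot: [0.619, 0.786, -0.0, 0.0]
contact_force: [0.4, -1.8, -2.9]
opening: 0.0188
gripper_force: 78.8
```

```bash
python3 f.py
```

```text
clk 18.65 Fx -1.8668548294412641 Fz -2.895293456087591 nose 38.5141613530957 z 0.05065252629968877 M [-0.52197274 -0.11030279  0.03570672]
```

Emit:
apply_moves --deltas '[{"jaw": 0.1, "slide": [2, 0, 0.2], "twist": 0}, {"jaw": 0.1, "slide": [1, 0, 0], "twist": 0}, {"jaw": 0.1, "slide": [0, 0, 0], "twist": 0}]'

```text
clock: 19.02
position: [0.5411, 0.076, 0.0506]
tool_rot: [0.619, 0.786, -0.0, 0.0]
contact_force: [1.8, -2.5, -1.5]
opening: 0.0189
gripper_force: 78.8
```

```bash
python3 f.py
```

```text
clk 19.025 Fx -2.8410074927705264 Fz -1.512547430789581 nose 41.470487707410115 z 0.05062196963607109 M [-0.89287866 -0.26662051 -0.0282306 ]
```

Emit:
apply_moves --deltas '[{"jaw": 0.1, "slide": [2, 0, 0], "twist": 0}, {"jaw": 0.1, "slide": [1, 0, 0], "twist": 0}, {"jaw": 0.1, "slide": [0, 0, 0], "twist": 0}]'

```text
clock: 19.4
position: [0.5404, 0.079, 0.0506]
tool_rot: [0.619, 0.786, -0.0, 0.0]
contact_force: [1.7, -4.6, -1.8]
opening: 0.019
gripper_force: 78.7
```

```bash
python3 f.py
```

```text
clk 19.4 Fx -4.875718298989432 Fz -1.81503957210022 nose 44.55320711966657 z 0.05062634072268614 M [-1.05240587 -0.32376185 -0.02499903]
```

Emit:
apply_moves --deltas '[{"jaw": 0.1, "slide": [0, 0, 0.2], "twist": 0}, {"jaw": 0.1, "slide": [0, 0, 0], "twist": 0}, {"jaw": 0.1, "slide": [0, 0, 0], "twist": 0}]'

```text
clock: 19.77
position: [0.5404, 0.0789, 0.0505]
tool_rot: [0.619, 0.786, 0.0, 0.0]
contact_force: [1.3, -4.7, -1.0]
opening: 0.0191
gripper_force: 78.8
```

```bash
python3 f.py
```

```text
clk 19.775 Fx -4.842330736695019 Fz -1.022839010585207 nose 44.51170325359689 z 0.050500163924602014 M [-1.090774   -0.27819906  0.01627586]
```

Emit:
apply_moves --deltas '[{"jaw": 0.1, "slide": [0, 0, 0], "twist": 0}]'

```text
clock: 19.9
position: [0.5404, 0.0789, 0.0505]
tool_rot: [0.619, 0.786, -0.0, 0.0]
contact_force: [0.9, -5.5, -0.5]
opening: 0.0193
gripper_force: 78.8
```

```bash
python3 f.py
```

```text
clk 19.9 Fx -5.552312929757389 Fz -0.4613221384986863 nose 44.49476831775743 z 0.05049180802767469 M [-1.04652136 -0.21405548  0.03129995]
```

Emit:
apply_moves --deltas '[{"jaw": 0.1, "slide": [0, 0, 0], "twist": 0}]'

```text
clock: 20.02
position: [0.5404, 0.0789, 0.0505]
tool_rot: [0.619, 0.786, -0.0, 0.0]
contact_force: [1.4, -5.3, -1.1]
opening: 0.0188
gripper_force: 78.8
```

```bash
python3 f.py
python3 - <<'E'
from h import *
F=[]
for i in range(6):
    manip.get_image("side");o=manip.observe();F.append(o["contact_force"])
print(np.array(F)@np.array([-.236,.972,0]),np.mean(F,0))
E
```

```text
clk 20.025 Fx -5.475633353177916 Fz -1.0718914663026937 nose 44.51630226766086 z 0.05048307502764754 M [-1.05166015e+00 -2.26478762e-01 -2.13656443e-04]
[-5.13945686 -4.86484954 -4.69298838 -5.23708548 -3.6520045  -4.78419094] [ 0.80357316 -4.66953294 -0.67457259]
```

Run:
```python
from h import *
c,im,s=grab("side","s8");c2,im2,_=grab("wrist","w8")
a=cv2.resize(im[150:260,130:290],(582,400),interpolation=cv2.INTER_CUBIC);b=cv2.resize(im2[:260,150:350],(308,400),interpolation=cv2.INTER_CUBIC)
cv2.imwrite("pics/w8b.png",cv2.resize(np.hstack([a,b]),(800,360)))
```

```text
(no output)
```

View pics/w8b.png

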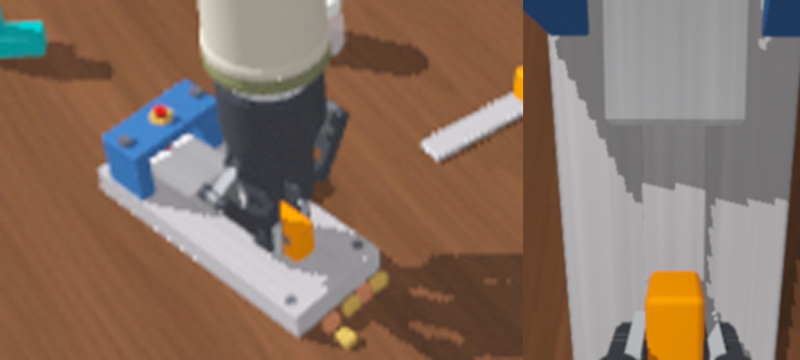

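The last picture shows the blade flat on the apron, centred and entering under the upper plate. The five chips lie on the bench beyond the plate's end (around pixel 350, 310 in the left half).

```bash
python3 -c "
from station import manip
print(manip.observe()['contact_force']);print(manip.sign_off())"
```

```text
[ 0.41967797 -4.4858453   0.52880072]
the job is handed in; nothing more can be done
None
```

I signed the job off at about 21 s: all five chips are off the plate, the yellow scraper is back on the bench, and the arm is still gripping the blade flat in the gap, nose about 45 mm in, with a push of about 5 N; I moved clear of the screwdriver, tape and jar but took no final picture of them.

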